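# Sort the cheeses into the counter trays

### The job

Sort the five cheeses for the display: put the two round ones beside each other in the round dish, the two rectangular ones beside each other in the long tray, and the half wheel in the square tray. Set each one down gently, without dropping it, so that it lies flat on the floor of its tray the same way up as now. Leave the honey jar and the salt bowl where they stand.

Things in the scene. Friction and masses are not known exactly. Their poses are not given: they have to be found in the camera images.
- big_round: the larger round cheese: an upright drum with a pale rind, 62 mm across, 40 mm high, about 0.13 kg. Origin: centre of the underside; z is up.
- small_round: the smaller round cheese: an upright drum with a pale rind, 48 mm across, 36 mm high, about 0.07 kg. Origin: centre of the underside; z is up.
- long_bar: the long rectangular cheese: a pale yellow bar 80 mm long (its x axis), 40 mm wide (y), 36 mm high, about 0.12 kg. Origin: centre of the underside; z is up.
- short_brick: the short rectangular cheese: a pale yellow brick 60 mm long (its x axis), 46 mm wide (y), 40 mm high, about 0.12 kg. Origin: centre of the underside; z is up.
- half_wheel: half of a cheese wheel, lying flat: a half disc, yellow with a thin brown rind on the curved side, 92 mm along the flat cut face (its y axis), 46 mm from the cut face (at x = -23 mm) to the middle of the curve (at x = +23 mm), 38 mm high, about 0.135 kg. Origin: on the underside, midway between the cut face and the middle of the curve; z is up. Grips well along its x, cut face against curve.
- dish: round white shallow dish, fixed: 184 mm across outside, rim 16 mm high, flat inner floor 5 mm above the table and about 168 mm across. Both round cheeses go here. Origin: centre of the underside; z is up.
- long_tray: long rectangular aluminium tray, fixed: 108 mm (its x axis) by 218 mm (y) outside, walls 4 mm thick and 16 mm high, inner floor 5 mm above the table (100 by 210 mm clear). Both rectangular cheeses go here; end to end along y they fit with room to spare. Origin: centre of the underside; z is up.
- square_tray: square white tray, fixed: 128 by 128 mm outside, walls 4 mm thick and 16 mm high, inner floor 5 mm above the table (120 by 120 mm clear). The half wheel goes here. Origin: centre of the underside; z is up.
- jar: honey jar: small amber glass jar with a brass-coloured lid, loose, 36 mm across, 50 mm high; stands between cheeses and trays and is to be left alone. Origin: centre of the underside.
- salt_dish: salt bowl: small open terracotta bowl, loose, 44 mm across, 26 mm high; stands between cheeses and trays and is to be left alone. Origin: centre of the underside.
Mind the look-alikes: they are no part of the job. Leave any green look-alike of the long_bar alone.

How it is judged:
At the end, for the whole second after the job is handed in: Rounds within 64 mm of the dish's centre, rectangular cheeses in the long tray (within 40 mm across, 90 mm along), half wheel within 45 mm of the square tray's centre; each underside within 6 mm of the tray floor, right way up within 0.1 rad, let go and at rest (under 0.02 m/s) (z of big_round in the frame of dish between -0.005 and 0.011 m and angle between each of big_round, small_round, long_bar, short_brick, half_wheel's own z axis and vertical below 0.1 rad and linear speed of each of big_round, small_round, long_bar, short_brick, half_wheel below 0.02 m/s and contact force between each of big_round, small_round, long_bar, short_brick, half_wheel and the fingers below 0.1 N and horizontal distance between each of big_round, small_round and dish below 0.064 m and z of small_round in the frame of dish between -0.005 and 0.011 m and z of long_bar in the frame of long_tray between -0.005 and 0.011 m and x of long_bar in the frame of long_tray between -0.04 and 0.04 m and y of long_bar in the frame of long_tray between -0.09 and 0.09 m and z of short_brick in the frame of long_tray between -0.005 and 0.011 m and x of short_brick in the frame of long_tray between -0.04 and 0.04 m and y of short_brick in the frame of long_tray between -0.09 and 0.09 m and z of half_wheel in the frame of square_tray between -0.005 and 0.011 m and horizontal distance between half_wheel and square_tray below 0.045 m); the robot touches nothing.
It fails at once if the honey jar is shoved more than 25 mm or tipped over (distance of jar from where it was at the start of the episode above 0.025 m or angle between jar's own z axis and vertical above 0.5 rad).
It fails at once if the salt bowl is shoved more than 25 mm or tipped over (distance of salt_dish from where it was at the start of the episode above 0.025 m or angle between salt_dish's own z axis and vertical above 0.5 rad).
It fails at once if a cheese is dropped or slammed into its tray (more than 30 N between them) (contact force between any of big_round, small_round and dish above 30 N or contact force between any of long_bar, short_brick and long_tray above 30 N or contact force between half_wheel and square_tray above 30 N).
It also fails if it takes over 125 s, if anything falls off the work surface, if the arm or the gripper's body presses on something with over 40 N, if the wrist force passes 120 N, or if a joint passes its speed limit or range.

### The arm

A 6-joint arm with a two-finger parallel gripper is mounted at the origin on the work surface. World frame = base frame: x ahead of the robot, y to its left, z up, the work surface at z = 0. Lengths are in m, angles in rad, forces in N, time in s.
With the tool pointing down it reaches from about 0.35 to 0.975 m from the base axis. Payload 4.9 kg.
Tool frame: the origin (TCP) lies midway between the tips of the shut fingers; the grasp point (between the pads) lies 19 mm behind it; z points along the fingers, y is the line along which they close (so a half turn about z gives the same grasp; the last joint's range is limited). The gripper opens to 85 mm and grips with 20 to 120 N. Pads are 22 mm wide; open, the fingers measure 114 mm over their backs; the gripper's body (76 mm by 85 mm) begins 54 mm behind the grasp point. The pads swing forward as they close: fully open they stand 13 mm farther back than shut.
Start: joints at [1.079, 0.053, 1.613, -0, 1.476, -0.119], TCP at [0.228, 0.582, 0.231] pointing down, gripper open.
Joint ranges: [-3.01, 3.01], [-1.01, 2.22], [0.06, 2.58], [-1.02, 4.17], [0.09, 2.62], [-3.14, 3.14]. Speed limits (rad/s): [2.57, 2.57, 3.14, 3.14, 3.14, 3.14].

### API

Orientations are given as a rotation vector (axis times angle).
In Python, from station import ctrl gives the robot as it stands.
- The arm moves only by the tool step_arm, never from a script. Its argument "targets" is a list of rows, each an object with "travel": the shift along the world's x, y, z as a fraction of full scale, a list of three; "angular": the turn, a rotation vector about the world's x, y, z as a fraction of full scale, a list of three; "gripper": the opening, from 0 (shut) to 1 (fully open). In form: [{"travel": [x, y, z], "angular": [rx, ry, rz], "gripper": gripper}, ...]. A call has 1 to 10 rows; each row is the pose to reach, as a shift and turn from the pose commanded when the call began; what a row does not reach only later rows make up. Full scale, the value 1, is 0.6 m for a shift and pi/4 rad for a turn. A row lasts 1/10 s, in which the tool goes at most 50 mm and 8.59 degrees, less where a joint would pass 70% of its speed; a pose out of reach is approached as far as the arm can. A call with a number of a shift or a turn outside -1 to 1 is refused whole. A call with a gripper value outside its range is refused whole. The fingers move at their own pace and stop on an object; "squeeze" is the grip in N (left out, the last holds). Time passes only in rows, so rows that repeat a pose let the fingers close. It gives the time, the measured TCP pose, the force, the opening and the grip force at its end, in the units of the state.
- ctrl.get_obs(): the state, without advancing time (a new reading comes with each control period).
- ctrl.get_image(name): name is "scene" or "top"; returns a dict with "img" (400x640x3 uint8, red, green, blue), "fx", "fy", "cx", "cy" (pixels), "rvec" (rotation vector, rad) and "tvec" (3), from world to camera coordinates, as OpenCV has them. Camera axes: x right, y down, z forward; pixel columns grow to the right and rows downward; lengths in m; the calibration is good to about 2 mm. A picture is of the moment at which its call begins. There is no depth.
- ctrl.finish_job(): hands the job in; it is judged then, once.
The state is a dict: "t": time; "q": joint angles; "dq": joint speeds; "effort": joint torques, N m; "tool_pos": TCP position; "tool_rot": TCP orientation; "contact_force": force on the tool from outside, world axes, zero at the start; "wrist_torque": the same for the moment, N m; "opening": finger opening in m; "grip_force": force on a finger pad.
Only numpy, scipy, OpenCV 4.12 (cv2) and the standard library are available. Lean on these libraries where they do the work, as an engineer would, in place of code of your own. Each camera call takes 0.05 s, during which the arm holds its last target. There are 200 camera calls.

## Working session

There is one attempt and no reset: what is moved stays moved. The work goes in short steps, Python scripts to look and compute and a tool call to move; the robot and the scene stay as the last step left them, time stands still between calls to the robot, and variables do not carry over. Pictures are saved under pics/ and viewed, at most 14 in all, crops included, and the job is handed in when it is done.

Besides the shell and the picture viewer there is one more tool, called after "Emit:" by a JSON object that holds its "method" and its "body". step_arm: Moves the arm, as the interface text tells. Its arguments: {"type":"object","properties":{"targets":{"type":"array"},"squeeze":{"type":"number"}},"required":["targets"]}

```bash
mkdir -p pics; ls
python3 - <<'E'
from station import ctrl
import cv2,pickle
d={}
for n in("top","scene"):
    im=ctrl.get_image(n);d[n]=im
    cv2.imwrite(f"pics/{n}0.png",cv2.cvtColor(im["img"],cv2.COLOR_RGB2BGR))
    print(n,im["fx"],im["cx"],im["cy"],im["rvec"],im["tvec"])
pickle.dump(d,open("im0.pkl","wb"))
print(ctrl.get_obs())
E
```

```text
pics
top 507.0936724358806 313.11249519576126 194.26000928544954 [ 2.11682566 -2.15621793  0.16950703] [0.01657277 0.49310085 1.29059183]
scene 416.7101752208791 319.6723442322888 203.23404782616763 [ 1.87931571  1.69021848 -0.62038321] [-0.05041667 -0.34849692  1.17162871]
{'t': 0.1, 'q': array([ 1.07899420e+00,  5.32960405e-02,  1.61416398e+00, -9.65981021e-06,
        1.47602269e+00, -1.18992911e-01]), 'dq': array([-0.00029079, -0.00173949, -0.00339614,  0.00032599, -0.00072371,
        0.00109086]), 'effort': array([ 1.96678384e-04, -3.94902778e+01, -3.71362817e+01, -7.82390225e-05,
        3.82803919e-03, -3.13348937e-05]), 'tool_pos': array([0.2273711 , 0.5815593 , 0.23017839]), 'tool_rot': array([-5.82116626e-01, -3.08662014e+00,  2.83554922e-03]), 'contact_force': array([ 0.11837284, -0.45176006, -0.48260714]), 'wrist_torque': array([ 0.00936826, -0.00636449, -0.00859304]), 'grip_force': 0.0, 'opening': 0.08539731026106294}
```

View pics/top0.png

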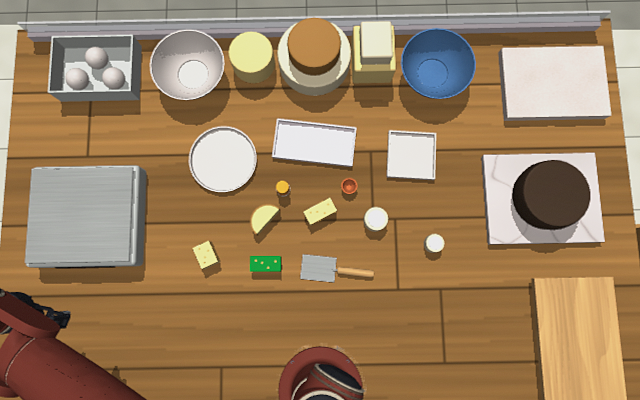

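View pics/scene0.png

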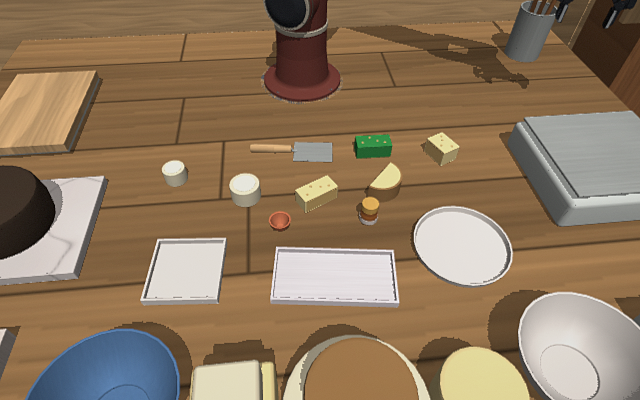

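Candidates in the top view:
- **Rounds:** big_round (376,219), small_round (435,243). The white tins and wheels at the back (250,57) and (313,45) are far too large.
- **Bars:** long_bar (320,211), short_brick (205,255). The green block (266,264) is the look-alike. The pale blocks at (375,50) are background.
- **Half wheel:** (265,220).
- **To leave alone:** jar (282,187), salt bowl (349,186), cleaver (335,268).
- **Trays:** dish (222,160), long_tray (315,143), square_tray (411,155).

I'll fit the models to both views next.

```bash
cat > h.py <<'E'
import numpy as np,cv2,pickle
from scipy.optimize import minimize
def K(c): return np.array([[c["fx"],0,c["cx"]],[0,c["fy"],c["cy"]],[0,0,1.]])
def proj(c,p): return cv2.projectPoints(np.asarray(p,float),np.array(c["rvec"],float),np.array(c["tvec"],float),K(c),None)[0][:,0]
def back(c,uv,z):
    R=cv2.Rodrigues(np.array(c["rvec"],float))[0];t=np.array(c["tvec"],float)
    d=R.T@np.linalg.inv(K(c))@[uv[0],uv[1],1];o=-R.T@t
    return o+d*(z-o[2])/d[2]
a=np.linspace(0,2*np.pi,60)
def circ(r): return np.c_[r*np.cos(a),r*np.sin(a)]
def rect(x,y): return np.array([[x,y],[x,-y],[-x,-y],[-x,y]])/2
b=np.linspace(-np.pi/2,np.pi/2,40)
S=dict(big_round=(circ(.031),.04),small_round=(circ(.024),.036),long_bar=(rect(.08,.04),.036),short_brick=(rect(.06,.046),.04),
 half_wheel=(np.c_[-.023+.046*np.cos(b),.046*np.sin(b)],.038),dish=(circ(.092),.016),long_tray=(rect(.108,.218),.016),square_tray=(rect(.128,.128),.016),
 jar=(circ(.018),.05),salt_dish=(circ(.022),.026),green=(rect(.08,.04),.036))
PX=dict(big_round=(376,219),small_round=(435,243),long_bar=(320,211),short_brick=(205,255),half_wheel=(265,220),dish=(222,160),long_tray=(315,143),square_tray=(411,155),jar=(282,187),salt_dish=(349,186),green=(266,264))
def hull(c,n,p,z0=0):
    s,h=S[n];x,y,w=p;R=np.array([[np.cos(w),-np.sin(w)],[np.sin(w),np.cos(w)]])
    q=s@R.T+[x,y]
    P=np.r_[np.c_[q,np.full(len(q),z0)],np.c_[q,np.full(len(q),z0+h)]]
    return cv2.convexHull(proj(c,P).astype(np.float32))[:,0]
def gmask(c,n,p):
    """grabCut silhouette around the guess"""
    hl=hull(c,n,p);H,W=c["img"].shape[:2]
    m=np.zeros((H,W),np.uint8);cv2.fillPoly(m,[np.round(hl).astype(int)],1)
    k=lambda s:cv2.getStructuringElement(cv2.MORPH_ELLIPSE,(s,s))
    near=cv2.dilate(m,k(17));core=cv2.erode(m,k(5))
    g=np.where(near>0,cv2.GC_PR_BGD,cv2.GC_BGD).astype(np.uint8);g[cv2.dilate(m,k(5))>0]=cv2.GC_PR_FGD;g[core>0]=cv2.GC_PR_FGD
    x,y,w,h=cv2.boundingRect(near);e=12
    sl=(slice(max(y-e,0),y+h+e),slice(max(x-e,0),x+w+e))
    gg=g[sl].copy();cv2.grabCut(np.ascontiguousarray(c["img"][sl][:,:,::-1]),gg,None,np.zeros((1,65)),np.zeros((1,65)),6,cv2.GC_INIT_WITH_MASK)
    out=np.zeros((H,W),np.uint8);out[sl]=(gg&1)
    nl,lab=cv2.connectedComponents(out);ids=lab[(core>0)&(out>0)]
    return (lab==np.bincount(ids).argmax()).astype(np.uint8) if len(ids) else out
def fit(cs,n,p0,z0=0):
    p=np.array(p0,float)
    for it in range(2):
        ms=[gmask(c,n,p) for c in cs]
        def cost(v):
            e=0
            for c,m in zip(cs,ms):
                r=np.zeros(m.shape[:2],np.uint8)
                hl=hull(c,n,v,z0); r=np.zeros_like(m)
                cv2.fillPoly(r,[np.round(hl*256).astype(np.int32)],255,cv2.LINE_AA,8)
                e+=np.abs(r/255.-m).sum()/m.sum()
            return e
        best=None
        ws=[0] if S[n][0].shape[0]==60 else np.arange(0,2*np.pi if n=="half_wheel" else np.pi,np.pi/8)
        if it: ws=[0]
        for w in ws:
            q=p+[0,0,w]
            r=minimize(cost,q,method="Nelder-Mead",options=dict(initial_simplex=[q,q+[.006,0,0],q+[0,.006,0],q+[0,0,.2]],xatol=1e-4,fatol=1e-4,maxiter=150))
            if best is None or r.fun<best.fun: best=r
        p=best.x
    return p,best.fun,ms
E
cat > m.py <<'E'
from h import *
d=pickle.load(open("im0.pkl","rb"));cs=[d["top"],d["scene"]];res={}
vis=[c["img"].copy() for c in cs]
for n in S:
    p0=np.r_[back(cs[0],PX[n],S[n][1]/2)[:2],0]
    if n=="long_tray":p0[2]=-.07
    if n=="long_tray" or n=="square_tray":
        pass
    p,f,ms=fit(cs,n,p0);res[n]=p
    p1=fit(cs[:1],n,p)[0]; p2=fit(cs[1:],n,p)[0]
    print(n,p.round(4),round(f,3),"top-scene mm",((p1-p2)[:2]*1000).round(1),(p1-p2)[2].round(2))
pickle.dump(res,open("res.pkl","wb"))
o=[]
for c,(x,y,w,h,s) in zip(cs,[(180,110,280,180,2.85),(130,120,400,200,2)]):
    im=cv2.resize(c["img"],None,fx=s,fy=s,interpolation=cv2.INTER_CUBIC)
    for n in S: cv2.polylines(im,[np.round((hull(c,n,res[n])+.5)*s).astype(int)],True,(255,0,255),1)
    o.append(im[int(y*s):int((y+h)*s),int(x*s):int((x+w)*s)][:,:798])
cv2.imwrite("pics/fit_top.png",o[0][:,:,::-1]);cv2.imwrite("pics/fit_scene.png",o[1][:,:,::-1])
E
python3 m.py
```

```text
big_round [ 0.428  -0.1543  0.0577] 0.337 top-scene mm [-1.1 -0. ] 0.06
small_round [ 0.3586 -0.3047  0.1501] 0.455 top-scene mm [-4.4 -2.5] 0.18
long_bar [ 0.4515 -0.0084  2.0418] 0.428 top-scene mm [ 1.1 -4.6] -0.06
short_brick [0.3432 0.2907 3.5473] 0.371 top-scene mm [1.3 0.6] -0.02
half_wheel [0.4319 0.1467 1.085 ] 1.422 top-scene mm [ 36.4 -16.8] -0.47
dish [0.6004 0.2532 0.1001] 0.178 top-scene mm [ 7.5 -8.3] 0.25
long_tray [ 0.6432  0.0038 -0.1339] 0.096 top-scene mm [-0.9 -2.3] -3.13
square_tray [ 0.6048 -0.261  -0.0869] 0.114 top-scene mm [ 0.  -2.8] 1.59
jar [0.5162 0.0883 0.0794] 0.902 top-scene mm [0.3 0. ] -0.02
salt_dish [ 0.5167 -0.0863  0.0487] 1.096 top-scene mm [11.4 -3.4] -0.26
green [0.3158 0.1358 1.5601] 0.435 top-scene mm [-10.9  -1.1] -0.21
```

View pics/fit_top.png

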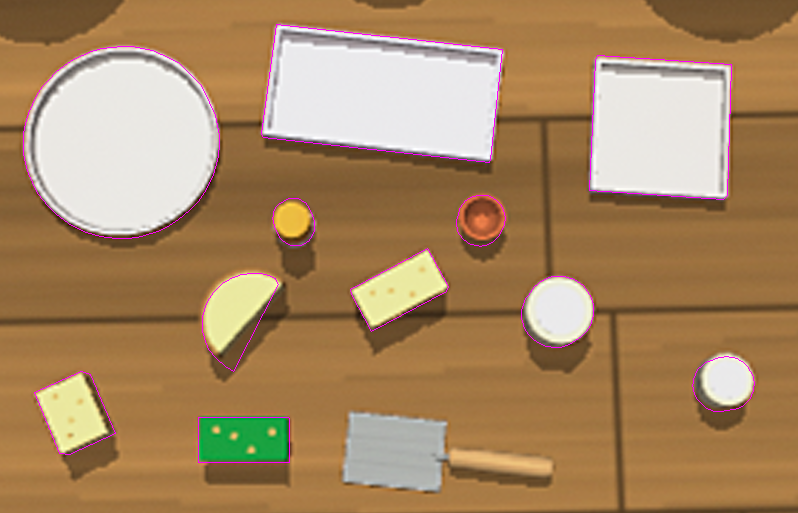

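View pics/fit_scene.png

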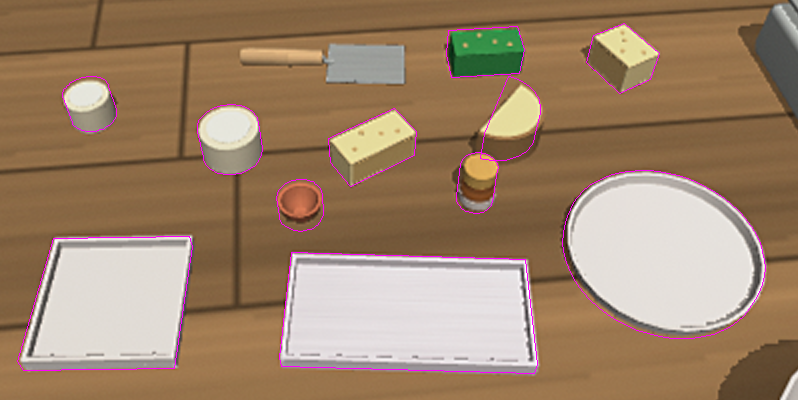

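The picture shows every outline on its object except the half wheel, where the brown rind threw off the segmentation. Its cut edge runs from (278,209) to (256,234) in the top view and from (390,162) to (370,185) in the scene view. I'll compute that one from the edge and check the round centres.

```bash
cat > m2.py <<'E'
from h import *
d=pickle.load(open("im0.pkl","rb"));t,s=d["top"],d["scene"];res=pickle.load(open("res.pkl","rb"))
for c,(u,v) in((t,((277.9,209.3),(256.1,233.9))),(s,((390.5,162),(370,185.5)))):
    A,B=back(c,u,.038)[:2],back(c,v,.038)[:2];print("cut",A.round(4),B.round(4),np.linalg.norm(A-B).round(4))
# top-face fit (yellow, bright) in both
hs=[];
for c in(t,s):
    hsv=cv2.cvtColor(c["img"],cv2.COLOR_RGB2HSV);m=cv2.inRange(hsv,(22,40,190),(40,200,255))
    nl,lab,st,ce=cv2.connectedComponentsWithStats(m)
    q=proj(c,[[.43,.14,.038]])[0];i=1+np.argmin(np.linalg.norm(ce[1:]-q,axis=1)+1e3*(st[1:,4]<50))
    hs.append((c,(lab==i).astype(float)));print(st[i])
def cost(v,sel=(0,1)):
    e=0
    for k in sel:
        c,m=hs[k];x,y,w=v;R=np.array([[np.cos(w),-np.sin(w)],[np.sin(w),np.cos(w)]])
        sh=np.c_[-.023+.0435*np.cos(b),.0435*np.sin(b)]@R.T+[x,y]
        r=np.zeros(m.shape,np.uint8);cv2.fillPoly(r,[np.round(proj(c,np.c_[sh,np.full(len(sh),.038)])*256).astype(np.int32)],255,cv2.LINE_AA,8)
        e+=np.abs(r/255.-m).sum()/m.sum()
    return e
for sel in((0,),(1,),(0,1)):
    r=min((minimize(cost,[.43,.15,w],args=(sel,),method="Nelder-Mead",options=dict(initial_simplex=[[.43,.15,w],[.44,.15,w],[.43,.16,w],[.43,.15,w+.3]],xatol=1e-4)) for w in np.arange(0,6.2,.5)),key=lambda r:r.fun)
    print(sel,r.x.round(4),r.fun.round(3))
res["half_wheel"]=r.x
for n,u in(("small_round",(434.7,243.7)),("big_round",(376.5,218.8))): print(n,back(t,u,S[n][1])[:2])
pickle.dump(res,open("res.pkl","wb"))
print({n:p.round(4).tolist() for n,p in res.items()})
from scipy.spatial.transform import Rotation as Ro
o=t;R=Ro.from_rotvec([-5.82116626e-01,-3.08662014,2.83554922e-03]);print(R.as_matrix().round(3))
E
python3 m2.py
```

```text
cut [0.4555 0.1003] [0.3922 0.1573] 0.0852
cut [0.3959 0.1597] [0.4605 0.1023] 0.0863
[252 205  27  28 407]
[370 163  30  25 444]
(0,) [0.4409 0.1437 0.8372] 0.171
(1,) [0.442  0.1473 0.8099] 0.192
(0, 1) [0.4417 0.145  0.8222] 0.392
small_round [ 0.35845092 -0.30473235]
big_round [ 0.4255312  -0.15620524]
{'big_round': [0.428, -0.1543, 0.0577], 'small_round': [0.3586, -0.3047, 0.1501], 'long_bar': [0.4515, -0.0084, 2.0418], 'short_brick': [0.3432, 0.2907, 3.5473], 'half_wheel': [0.4417, 0.145, 0.8222], 'dish': [0.6004, 0.2532, 0.1001], 'long_tray': [0.6432, 0.0038, -0.1339], 'square_tray': [0.6048, -0.261, -0.0869], 'jar': [0.5162, 0.0883, 0.0794], 'salt_dish': [0.5167, -0.0863, 0.0487], 'green': [0.3158, 0.1358, 1.5601]}
[[-0.931  0.364 -0.001]
 [ 0.364  0.931 -0.002]
 [ 0.    -0.002 -1.   ]]
```

```bash
cat > plan.py <<'E'
import numpy as np
W=[("start",.228,.582,.231,1.198),
("hw above",.4415,.146,.12,.82),("hw grip",.4415,.146,.004,.82),("hw up",.4415,.146,.15,.82),("sq above",.6048,-.261,.15,-.087),("sq down",.6048,-.261,.010,-.087),("sq up",.6048,-.261,.15,-.087),
("sm above",.3586,-.3047,.12,0),("sm grip",.3586,-.3047,.004,0),("sm up",.3586,-.3047,.15,0),("mid",.43,0,.15,0),("dish s",.600,.289,.15,0),("dish down",.600,.289,.010,0),("dish up",.6,.289,.15,0),
("big above",.427,-.155,.12,0),("big grip",.427,-.155,.004,0),("big up",.427,-.155,.15,0),("dish b",.6,.220,.15,0),("down",.6,.22,.01,0),("up",.6,.22,.15,0),
("bar above",.4515,-.0084,.12,.471),("grip",.4515,-.0084,.004,.471),("up",.4515,-.0084,.15,.471),("tray",.6372,-.0408,.15,-.134),("down",.6372,-.0408,.01,-.134),("up",.6372,-.0408,.15,-.134),
("brick above",.3432,.2907,.12,-1.165),("grip",.3432,.2907,.004,-1.165),("up",.3432,.2907,.15,-1.165),("tray",.6492,.0484,.15,-.134),("down",.6492,.0484,.01,-.134),("up",.6492,.0484,.2,-.134)]
for a,b in zip(W,W[1:]):
    d=np.array(b[1:])-a[1:];f=d/[.6,.6,.6,np.pi/4]
    print(f"{b[0]:12s}",f.round(4),"rows",int(np.ceil(max(np.linalg.norm(d[:3])/.05,abs(d[3])/.15))))
E
python3 plan.py
```

```text
hw above     [ 0.3558 -0.7267 -0.185  -0.4813] rows 10
hw grip      [ 0.      0.     -0.1933  0.    ] rows 3
hw up        [0.     0.     0.2433 0.    ] rows 3
sq above     [ 0.2722 -0.6783  0.     -1.1548] rows 9
sq down      [ 0.      0.     -0.2333  0.    ] rows 3
sq up        [0.     0.     0.2333 0.    ] rows 3
sm above     [-0.4103 -0.0728 -0.05    0.1108] rows 6
sm grip      [ 0.      0.     -0.1933  0.    ] rows 3
sm up        [0.     0.     0.2433 0.    ] rows 3
mid          [0.119  0.5078 0.     0.    ] rows 7
dish s       [0.2833 0.4817 0.     0.    ] rows 7
dish down    [ 0.      0.     -0.2333  0.    ] rows 3
dish up      [0.     0.     0.2333 0.    ] rows 3
big above    [-0.2883 -0.74   -0.05    0.    ] rows 10
big grip     [ 0.      0.     -0.1933  0.    ] rows 3
big up       [0.     0.     0.2433 0.    ] rows 3
dish b       [0.2883 0.625  0.     0.    ] rows 9
down         [ 0.      0.     -0.2333  0.    ] rows 3
up           [0.     0.     0.2333 0.    ] rows 3
bar above    [-0.2475 -0.3807 -0.05    0.5997] rows 6
grip         [ 0.      0.     -0.1933  0.    ] rows 3
up           [0.     0.     0.2433 0.    ] rows 3
tray         [ 0.3095 -0.054   0.     -0.7703] rows 5
down         [ 0.      0.     -0.2333  0.    ] rows 3
up           [0.     0.     0.2333 0.    ] rows 3
brick above  [-0.49    0.5525 -0.05   -1.3127] rows 9
grip         [ 0.      0.     -0.1933  0.    ] rows 3
up           [0.     0.     0.2433 0.    ] rows 3
tray         [ 0.51   -0.4038  0.      1.3127] rows 8
down         [ 0.      0.     -0.2333  0.    ] rows 3
up           [0.     0.     0.3167 0.    ] rows 4
```

Emit:
{"method": "step_arm", "body": {"targets": [{"travel": [0.356, -0.727, -0.185], "angular": [0, 0, -0.481], "gripper": 1}, {"travel": [0.356, -0.727, -0.185], "angular": [0, 0, -0.481], "gripper": 1}, {"travel": [0.356, -0.727, -0.185], "angular": [0, 0, -0.481], "gripper": 1}, {"travel": [0.356, -0.727, -0.185], "angular": [0, 0, -0.481], "gripper": 1}, {"travel": [0.356, -0.727, -0.185], "angular": [0, 0, -0.481], "gripper": 1}, {"travel": [0.356, -0.727, -0.185], "angular": [0, 0, -0.481], "gripper": 1}, {"travel": [0.356, -0.727, -0.185], "angular": [0, 0, -0.481], "gripper": 1}, {"travel": [0.356, -0.727, -0.185], "angular": [0, 0, -0.481], "gripper": 1}, {"travel": [0.356, -0.727, -0.185], "angular": [0, 0, -0.481], "gripper": 1}, {"travel": [0.356, -0.727, -0.185], "angular": [0, 0, -0.481], "gripper": 1}]}}

```text
t: 1.1
tool_pos: [0.4414, 0.1439, 0.1196]
tool_rot: [1.152, 2.923, 0.0]
contact_force: [0.8, 1.0, 0.4]
opening: 0.0856
grip_force: 0.0
```

Emit:
{"method": "step_arm", "body": {"targets": [{"travel": [0, 0, 0], "angular": [0, 0, 0], "gripper": 1}, {"travel": [0, 0, -0.06], "angular": [0, 0, 0], "gripper": 1}, {"travel": [0, 0, -0.11], "angular": [0, 0, 0], "gripper": 1}, {"travel": [0, 0, -0.15], "angular": [0, 0, 0], "gripper": 1}, {"travel": [0, 0, -0.18], "angular": [0, 0, 0], "gripper": 1}, {"travel": [0, 0, -0.193], "angular": [0, 0, 0], "gripper": 1}, {"travel": [0, 0, -0.193], "angular": [0, 0, 0], "gripper": 1}, {"travel": [0, 0, -0.193], "angular": [0, 0, 0], "gripper": 1}]}}

```text
t: 1.9
tool_pos: [0.4418, 0.1462, 0.0053]
tool_rot: [1.151, 2.922, 0.001]
contact_force: [0.3, 0.4, 0.4]
opening: 0.0854
grip_force: 0.0
```

Emit:
{"method": "step_arm", "body": {"targets": [{"travel": [0, 0, 0], "angular": [0, 0, 0], "gripper": 0.3}, {"travel": [0, 0, 0], "angular": [0, 0, 0], "gripper": 0.3}, {"travel": [0, 0, 0], "angular": [0, 0, 0], "gripper": 0.3}, {"travel": [0, 0, 0], "angular": [0, 0, 0], "gripper": 0.3}, {"travel": [0, 0, 0], "angular": [0, 0, 0], "gripper": 0.3}, {"travel": [0, 0, 0], "angular": [0, 0, 0], "gripper": 0.3}, {"travel": [0, 0, 0], "angular": [0, 0, 0], "gripper": 0.3}, {"travel": [0, 0, 0], "angular": [0, 0, 0], "gripper": 0.3}], "squeeze": 30}}

```text
t: 2.7
tool_pos: [0.4422, 0.1461, 0.0055]
tool_rot: [1.151, 2.922, 0.002]
contact_force: [-0.5, -0.2, 5.8]
opening: 0.0457
grip_force: 32.8
```

Emit:
{"method": "step_arm", "body": {"targets": [{"travel": [0, 0, 0.02], "angular": [0, 0, 0], "gripper": 0.3}, {"travel": [0, 0, 0.06], "angular": [0, 0, 0], "gripper": 0.3}, {"travel": [0, 0, 0.12], "angular": [0, 0, 0], "gripper": 0.3}, {"travel": [0, 0, 0.18], "angular": [0, 0, 0], "gripper": 0.3}, {"travel": [0, 0, 0.243], "angular": [0, 0, 0], "gripper": 0.3}, {"travel": [0, 0, 0.243], "angular": [0, 0, 0], "gripper": 0.3}]}}

```text
t: 3.3
tool_pos: [0.4447, 0.1464, 0.157]
tool_rot: [1.148, 2.914, 0.009]
contact_force: [0.9, -0.1, 0.1]
opening: 0.0454
grip_force: 32.0
```

Emit:
{"method": "step_arm", "body": {"targets": [{"travel": [0.015, -0.037, 0], "angular": [0, 0, -0.06], "gripper": 0.3}, {"travel": [0.041, -0.102, 0], "angular": [0, 0, -0.17], "gripper": 0.3}, {"travel": [0.068, -0.17, 0], "angular": [0, 0, -0.29], "gripper": 0.3}, {"travel": [0.095, -0.237, 0], "angular": [0, 0, -0.4], "gripper": 0.3}, {"travel": [0.122, -0.305, 0], "angular": [0, 0, -0.52], "gripper": 0.3}, {"travel": [0.15, -0.373, 0], "angular": [0, 0, -0.64], "gripper": 0.3}, {"travel": [0.177, -0.441, 0], "angular": [0, 0, -0.75], "gripper": 0.3}, {"travel": [0.204, -0.509, 0], "angular": [0, 0, -0.87], "gripper": 0.3}, {"travel": [0.231, -0.577, 0], "angular": [0, 0, -0.98], "gripper": 0.3}, {"travel": [0.252, -0.628, 0], "angular": [0, 0, -1], "gripper": 0.3}]}}

```text
t: 4.3
tool_pos: [0.5919, -0.2331, 0.1487]
tool_rot: [-2.185, -2.255, 0.002]
contact_force: [0.4, -0.0, -0.8]
opening: 0.0457
grip_force: 31.9
```

Emit:
{"method": "step_arm", "body": {"targets": [{"travel": [0.015, -0.035, 0], "angular": [0, 0, -0.1], "gripper": 0.3}, {"travel": [0.02, -0.05, 0], "angular": [0, 0, -0.155], "gripper": 0.3}, {"travel": [0.02, -0.05, 0], "angular": [0, 0, -0.155], "gripper": 0.3}, {"travel": [0.02, -0.05, 0], "angular": [0, 0, -0.155], "gripper": 0.3}]}}

```text
t: 4.7
tool_pos: [0.6036, -0.2603, 0.149]
tool_rot: [-2.313, -2.122, 0.001]
contact_force: [-0.9, -0.5, -1.2]
opening: 0.0455
grip_force: 31.9
```

Emit:
{"method": "step_arm", "body": {"targets": [{"travel": [0, 0, -0.03], "angular": [0, 0, 0], "gripper": 0.3}, {"travel": [0, 0, -0.08], "angular": [0, 0, 0], "gripper": 0.3}, {"travel": [0, 0, -0.13], "angular": [0, 0, 0], "gripper": 0.3}, {"travel": [0, 0, -0.17], "angular": [0, 0, 0], "gripper": 0.3}, {"travel": [0, 0, -0.2], "angular": [0, 0, 0], "gripper": 0.3}, {"travel": [0, 0, -0.217], "angular": [0, 0, 0], "gripper": 0.3}, {"travel": [0, 0, -0.222], "angular": [0, 0, 0], "gripper": 0.3}, {"travel": [0, 0, -0.224], "angular": [0, 0, 0], "gripper": 0.3}, {"travel": [0, 0, -0.224], "angular": [0, 0, 0], "gripper": 0.3}]}}

```text
t: 5.6
tool_pos: [0.6053, -0.2614, 0.0172]
tool_rot: [2.314, 2.122, 0.001]
contact_force: [0.7, 0.9, -1.2]
opening: 0.0456
grip_force: 31.9
```

Emit:
{"method": "step_arm", "body": {"targets": [{"travel": [0, 0, -0.0015], "angular": [0, 0, 0], "gripper": 0.3}, {"travel": [0, 0, -0.003], "angular": [0, 0, 0], "gripper": 0.3}, {"travel": [0, 0, -0.0045], "angular": [0, 0, 0], "gripper": 0.3}, {"travel": [0, 0, -0.006], "angular": [0, 0, 0], "gripper": 0.3}, {"travel": [0, 0, -0.006], "angular": [0, 0, 0], "gripper": 0.3}]}}

```text
t: 6.1
tool_pos: [0.6043, -0.2609, 0.0121]
tool_rot: [-2.316, -2.123, 0.0]
contact_force: [-0.1, 0.1, -1.6]
opening: 0.0455
grip_force: 31.9
```

Emit:
{"method": "step_arm", "body": {"targets": [{"travel": [0, 0, -0.0015], "angular": [0, 0, 0], "gripper": 0.3}, {"travel": [0, 0, -0.003], "angular": [0, 0, 0], "gripper": 0.3}, {"travel": [0, 0, -0.003], "angular": [0, 0, 0], "gripper": 0.3}, {"travel": [0, 0, -0.003], "angular": [0, 0, 0], "gripper": 0.3}]}}

```text
t: 6.5
tool_pos: [0.6045, -0.261, 0.0106]
tool_rot: [2.316, 2.123, 0.0]
contact_force: [0.6, -0.3, -1.0]
opening: 0.0457
grip_force: 31.9
```

Emit:
{"method": "step_arm", "body": {"targets": [{"travel": [0, 0, -0.001], "angular": [0, 0, 0], "gripper": 0.3}, {"travel": [0, 0, -0.002], "angular": [0, 0, 0], "gripper": 0.3}, {"travel": [0, 0, -0.002], "angular": [0, 0, 0], "gripper": 0.3}]}}

```text
t: 6.8
tool_pos: [0.6046, -0.261, 0.0106]
tool_rot: [2.316, 2.123, -0.0]
contact_force: [-3.6, 0.4, 6.4]
opening: 0.0453
grip_force: 32.7
```

Emit:
{"method": "step_arm", "body": {"targets": [{"travel": [0, 0, 0], "angular": [0, 0, 0], "gripper": 0.6}, {"travel": [0, 0, 0], "angular": [0, 0, 0], "gripper": 0.7}, {"travel": [0, 0, 0], "angular": [0, 0, 0], "gripper": 0.7}, {"travel": [0, 0, 0], "angular": [0, 0, 0], "gripper": 0.7}, {"travel": [0, 0, 0.02], "angular": [0, 0, 0], "gripper": 0.7}, {"travel": [0, 0, 0.07], "angular": [0, 0, 0], "gripper": 0.7}, {"travel": [0, 0, 0.14], "angular": [0, 0, 0], "gripper": 0.8}, {"travel": [0, 0, 0.2], "angular": [0, 0, 0], "gripper": 1}, {"travel": [0, 0, 0.235], "angular": [0, 0, 0], "gripper": 1}]}}

```text
t: 7.7
tool_pos: [0.6061, -0.2619, 0.1558]
tool_rot: [2.311, 2.119, 0.003]
contact_force: [-0.2, -0.2, -0.3]
opening: 0.0856
grip_force: 0.0
```

Emit:
{"method": "step_arm", "body": {"targets": [{"travel": [-0.04, -0.01, 0], "angular": [0, 0, 0], "gripper": 1}, {"travel": [-0.41, -0.073, -0.03], "angular": [0, 0, 0.111], "gripper": 1}, {"travel": [-0.41, -0.073, -0.05], "angular": [0, 0, 0.111], "gripper": 1}, {"travel": [-0.41, -0.073, -0.05], "angular": [0, 0, 0.111], "gripper": 1}, {"travel": [-0.41, -0.073, -0.05], "angular": [0, 0, 0.111], "gripper": 1}, {"travel": [-0.41, -0.073, -0.05], "angular": [0, 0, 0.111], "gripper": 1}, {"travel": [-0.41, -0.073, -0.05], "angular": [0, 0, 0.111], "gripper": 1}, {"travel": [-0.41, -0.073, -0.05], "angular": [0, 0, 0.111], "gripper": 1}, {"travel": [-0.41, -0.073, -0.05], "angular": [0, 0, 0.111], "gripper": 1}]}}

```text
t: 8.6
tool_pos: [0.3595, -0.3051, 0.1214]
tool_rot: [2.219, 2.221, 0.0]
contact_force: [0.4, -0.0, -0.7]
opening: 0.0852
grip_force: 0.0
```

Half wheel released. Next is the small round: descend and grip.

Emit:
{"method": "step_arm", "body": {"targets": [{"travel": [0, 0, -0.06], "angular": [0, 0, 0], "gripper": 1}, {"travel": [0, 0, -0.11], "angular": [0, 0, 0], "gripper": 1}, {"travel": [0, 0, -0.15], "angular": [0, 0, 0], "gripper": 1}, {"travel": [0, 0, -0.18], "angular": [0, 0, 0], "gripper": 1}, {"travel": [0, 0, -0.194], "angular": [0, 0, 0], "gripper": 1}, {"travel": [0, 0, -0.194], "angular": [0, 0, 0], "gripper": 1}, {"travel": [0, 0, -0.194], "angular": [0, 0, 0], "gripper": 1}]}}

```text
t: 9.3
tool_pos: [0.3594, -0.3053, 0.0048]
tool_rot: [2.219, 2.222, -0.0]
contact_force: [0.1, 0.6, -0.1]
opening: 0.0856
grip_force: 0.0
```

Emit:
{"method": "step_arm", "body": {"targets": [{"travel": [0, 0, 0], "angular": [0, 0, 0], "gripper": 0.35}, {"travel": [0, 0, 0], "angular": [0, 0, 0], "gripper": 0.35}, {"travel": [0, 0, 0], "angular": [0, 0, 0], "gripper": 0.35}, {"travel": [0, 0, 0], "angular": [0, 0, 0], "gripper": 0.35}, {"travel": [0, 0, 0], "angular": [0, 0, 0], "gripper": 0.35}, {"travel": [0, 0, 0], "angular": [0, 0, 0], "gripper": 0.35}, {"travel": [0, 0, 0], "angular": [0, 0, 0], "gripper": 0.35}]}}

```text
t: 10.0
tool_pos: [0.3591, -0.3056, 0.0051]
tool_rot: [2.22, 2.22, -0.0]
contact_force: [-0.8, 1.2, 6.0]
opening: 0.0467
grip_force: 31.4
```

Emit:
{"method": "step_arm", "body": {"targets": [{"travel": [0, 0, 0.02], "angular": [0, 0, 0], "gripper": 0.35}, {"travel": [0, 0, 0.06], "angular": [0, 0, 0], "gripper": 0.35}, {"travel": [0, 0, 0.12], "angular": [0, 0, 0], "gripper": 0.35}, {"travel": [0, 0, 0.18], "angular": [0, 0, 0], "gripper": 0.35}, {"travel": [0, 0, 0.23], "angular": [0, 0, 0], "gripper": 0.35}, {"travel": [0, 0, 0.243], "angular": [0, 0, 0], "gripper": 0.35}, {"travel": [0, 0, 0.243], "angular": [0, 0, 0], "gripper": 0.35}]}}

```text
t: 10.7
tool_pos: [0.3588, -0.3053, 0.1509]
tool_rot: [2.219, 2.22, -0.0]
contact_force: [0.4, -0.2, -0.7]
opening: 0.0468
grip_force: 31.1
```

Emit:
{"method": "step_arm", "body": {"targets": [{"travel": [0.01, 0.025, 0], "angular": [0, 0, 0], "gripper": 0.35}, {"travel": [0.032, 0.08, 0], "angular": [0, 0, 0], "gripper": 0.35}, {"travel": [0.06, 0.15, 0], "angular": [0, 0, 0], "gripper": 0.35}, {"travel": [0.088, 0.22, 0], "angular": [0, 0, 0], "gripper": 0.35}, {"travel": [0.116, 0.29, 0], "angular": [0, 0, 0], "gripper": 0.35}, {"travel": [0.144, 0.36, 0], "angular": [0, 0, 0], "gripper": 0.35}, {"travel": [0.172, 0.43, 0], "angular": [0, 0, 0], "gripper": 0.35}, {"travel": [0.2, 0.5, 0], "angular": [0, 0, 0], "gripper": 0.35}, {"travel": [0.228, 0.57, 0], "angular": [0, 0, 0], "gripper": 0.35}, {"travel": [0.256, 0.64, 0], "angular": [0, 0, 0], "gripper": 0.35}]}}

```text
t: 11.7
tool_pos: [0.5106, 0.0811, 0.1466]
tool_rot: [-2.219, -2.22, 0.006]
contact_force: [-0.1, -0.8, -0.8]
opening: 0.0471
grip_force: 31.1
```

Emit:
{"method": "step_arm", "body": {"targets": [{"travel": [0.028, 0.07, 0], "angular": [0, 0, 0], "gripper": 0.35}, {"travel": [0.056, 0.14, 0], "angular": [0, 0, 0], "gripper": 0.35}, {"travel": [0.084, 0.21, 0], "angular": [0, 0, 0], "gripper": 0.35}, {"travel": [0.112, 0.28, 0], "angular": [0, 0, 0], "gripper": 0.35}, {"travel": [0.134, 0.33, 0], "angular": [0, 0, 0], "gripper": 0.35}, {"travel": [0.146, 0.35, 0], "angular": [0, 0, 0], "gripper": 0.35}, {"travel": [0.146, 0.35, 0], "angular": [0, 0, 0], "gripper": 0.35}, {"travel": [0.146, 0.35, 0], "angular": [0, 0, 0], "gripper": 0.35}]}}

```text
t: 12.5
tool_pos: [0.5986, 0.2881, 0.1478]
tool_rot: [-2.221, -2.221, 0.005]
contact_force: [0.9, 0.2, -1.1]
opening: 0.0467
grip_force: 31.1
```

Emit:
{"method": "step_arm", "body": {"targets": [{"travel": [0, 0, -0.03], "angular": [0, 0, 0], "gripper": 0.35}, {"travel": [0, 0, -0.08], "angular": [0, 0, 0], "gripper": 0.35}, {"travel": [0, 0, -0.13], "angular": [0, 0, 0], "gripper": 0.35}, {"travel": [0, 0, -0.17], "angular": [0, 0, 0], "gripper": 0.35}, {"travel": [0, 0, -0.2], "angular": [0, 0, 0], "gripper": 0.35}, {"travel": [0, 0, -0.215], "angular": [0, 0, 0], "gripper": 0.35}, {"travel": [0, 0, -0.221], "angular": [0, 0, 0], "gripper": 0.35}, {"travel": [0, 0, -0.225], "angular": [0, 0, 0], "gripper": 0.35}, {"travel": [0, 0, -0.225], "angular": [0, 0, 0], "gripper": 0.35}, {"travel": [0, 0, -0.225], "angular": [0, 0, 0], "gripper": 0.35}]}}

```text
t: 13.5
tool_pos: [0.6005, 0.2896, 0.0161]
tool_rot: [2.22, 2.221, 0.003]
contact_force: [0.7, -0.2, -0.6]
opening: 0.0469
grip_force: 31.1
```

Emit:
{"method": "step_arm", "body": {"targets": [{"travel": [0, 0, -0.0015], "angular": [0, 0, 0], "gripper": 0.35}, {"travel": [0, 0, -0.003], "angular": [0, 0, 0], "gripper": 0.35}, {"travel": [0, 0, -0.003], "angular": [0, 0, 0], "gripper": 0.35}]}}

```text
t: 13.8
tool_pos: [0.5996, 0.2893, 0.013]
tool_rot: [2.221, 2.222, 0.0]
contact_force: [-0.5, 0.6, -1.1]
opening: 0.0463
grip_force: 31.1
```

Emit:
{"method": "step_arm", "body": {"targets": [{"travel": [0, 0, -0.0015], "angular": [0, 0, 0], "gripper": 0.35}, {"travel": [0, 0, -0.0025], "angular": [0, 0, 0], "gripper": 0.35}, {"travel": [0, 0, -0.0035], "angular": [0, 0, 0], "gripper": 0.35}, {"travel": [0, 0, -0.0035], "angular": [0, 0, 0], "gripper": 0.35}, {"travel": [0, 0, -0.0035], "angular": [0, 0, 0], "gripper": 0.35}]}}

```text
t: 14.3
tool_pos: [0.5996, 0.2893, 0.0108]
tool_rot: [2.221, 2.222, -0.0]
contact_force: [0.2, 0.8, -0.8]
opening: 0.0471
grip_force: 31.1
```

Emit:
{"method": "step_arm", "body": {"targets": [{"travel": [0, 0, -0.001], "angular": [0, 0, 0], "gripper": 0.35}, {"travel": [0, 0, -0.002], "angular": [0, 0, 0], "gripper": 0.35}, {"travel": [0, 0, -0.002], "angular": [0, 0, 0], "gripper": 0.35}, {"travel": [0, 0, -0.002], "angular": [0, 0, 0], "gripper": 0.35}]}}

```text
t: 14.7
tool_pos: [0.5998, 0.2893, 0.0102]
tool_rot: [2.221, 2.222, 0.0]
contact_force: [-2.0, -0.8, 4.3]
opening: 0.0468
grip_force: 31.5
```

Emit:
{"method": "step_arm", "body": {"targets": [{"travel": [0, 0, 0], "angular": [0, 0, 0], "gripper": 0.6}, {"travel": [0, 0, 0], "angular": [0, 0, 0], "gripper": 0.75}, {"travel": [0, 0, 0], "angular": [0, 0, 0], "gripper": 0.75}, {"travel": [0, 0, 0], "angular": [0, 0, 0], "gripper": 0.75}, {"travel": [0, 0, 0.02], "angular": [0, 0, 0], "gripper": 0.75}, {"travel": [0, 0, 0.07], "angular": [0, 0, 0], "gripper": 0.75}, {"travel": [0, 0, 0.14], "angular": [0, 0, 0], "gripper": 0.8}, {"travel": [0, 0, 0.2], "angular": [0, 0, 0], "gripper": 1}, {"travel": [0, 0, 0.233], "angular": [0, 0, 0], "gripper": 1}]}}

```text
t: 15.6
tool_pos: [0.6016, 0.29, 0.1552]
tool_rot: [2.219, 2.22, 0.01]
contact_force: [0.6, 1.0, -0.6]
opening: 0.0853
grip_force: 0.0
```

Emit:
{"method": "step_arm", "body": {"targets": [{"travel": [-0.288, -0.74, 0], "angular": [0, 0, 0], "gripper": 1}, {"travel": [-0.288, -0.74, 0], "angular": [0, 0, 0], "gripper": 1}, {"travel": [-0.288, -0.74, 0], "angular": [0, 0, 0], "gripper": 1}, {"travel": [-0.288, -0.74, 0], "angular": [0, 0, 0], "gripper": 1}, {"travel": [-0.288, -0.74, 0], "angular": [0, 0, 0], "gripper": 1}, {"travel": [-0.288, -0.74, 0], "angular": [0, 0, 0], "gripper": 1}, {"travel": [-0.288, -0.74, 0], "angular": [0, 0, 0], "gripper": 1}, {"travel": [-0.288, -0.74, -0.02], "angular": [0, 0, 0], "gripper": 1}, {"travel": [-0.288, -0.74, -0.05], "angular": [0, 0, 0], "gripper": 1}, {"travel": [-0.288, -0.74, -0.05], "angular": [0, 0, 0], "gripper": 1}]}}

```text
t: 16.6
tool_pos: [0.4256, -0.1572, 0.1199]
tool_rot: [2.222, 2.218, -0.0]
contact_force: [0.7, 0.5, 0.1]
opening: 0.0852
grip_force: 0.0
```

Emit:
{"method": "step_arm", "body": {"targets": [{"travel": [0, 0, 0], "angular": [0, 0, 0], "gripper": 1}, {"travel": [0, 0, 0], "angular": [0, 0, 0], "gripper": 1}]}}

```text
t: 16.8
tool_pos: [0.4269, -0.155, 0.1201]
tool_rot: [2.223, 2.219, 0.001]
contact_force: [-0.6, 0.9, -0.1]
opening: 0.0853
grip_force: 0.0
```

Emit:
{"method": "step_arm", "body": {"targets": [{"travel": [0, 0, -0.06], "angular": [0, 0, 0], "gripper": 1}, {"travel": [0, 0, -0.11], "angular": [0, 0, 0], "gripper": 1}, {"travel": [0, 0, -0.15], "angular": [0, 0, 0], "gripper": 1}, {"travel": [0, 0, -0.18], "angular": [0, 0, 0], "gripper": 1}, {"travel": [0, 0, -0.192], "angular": [0, 0, 0], "gripper": 1}, {"travel": [0, 0, -0.192], "angular": [0, 0, 0], "gripper": 1}, {"travel": [0, 0, -0.192], "angular": [0, 0, 0], "gripper": 1}]}}

```text
t: 17.5
tool_pos: [0.428, -0.1547, 0.0055]
tool_rot: [2.219, 2.222, 0.001]
contact_force: [1.0, 0.2, 0.2]
opening: 0.0851
grip_force: 0.0
```

Emit:
{"method": "step_arm", "body": {"targets": [{"travel": [0, 0, 0], "angular": [0, 0, 0], "gripper": 0.5}, {"travel": [0, 0, 0], "angular": [0, 0, 0], "gripper": 0.5}, {"travel": [0, 0, 0], "angular": [0, 0, 0], "gripper": 0.5}, {"travel": [0, 0, 0], "angular": [0, 0, 0], "gripper": 0.5}, {"travel": [0, 0, 0], "angular": [0, 0, 0], "gripper": 0.5}, {"travel": [0, 0, 0], "angular": [0, 0, 0], "gripper": 0.5}, {"travel": [0, 0, 0], "angular": [0, 0, 0], "gripper": 0.5}]}}

```text
t: 18.2
tool_pos: [0.4281, -0.1553, 0.0057]
tool_rot: [2.22, 2.22, 0.002]
contact_force: [0.1, 1.5, 5.4]
opening: 0.0604
grip_force: 33.6
```

Gripped at 60 mm. Lifting and carrying to (0.600, 0.220).

Emit:
{"method": "step_arm", "body": {"targets": [{"travel": [0, 0, 0.02], "angular": [0, 0, 0], "gripper": 0.5}, {"travel": [0, 0, 0.06], "angular": [0, 0, 0], "gripper": 0.5}, {"travel": [0, 0, 0.12], "angular": [0, 0, 0], "gripper": 0.5}, {"travel": [0, 0, 0.18], "angular": [0, 0, 0], "gripper": 0.5}, {"travel": [0, 0, 0.23], "angular": [0, 0, 0], "gripper": 0.5}, {"travel": [0, 0, 0.242], "angular": [0, 0, 0], "gripper": 0.5}, {"travel": [0, 0, 0.242], "angular": [0, 0, 0], "gripper": 0.5}]}}

```text
t: 18.9
tool_pos: [0.4272, -0.1551, 0.1504]
tool_rot: [2.22, 2.22, 0.001]
contact_force: [-0.2, 0.4, -2.0]
opening: 0.061
grip_force: 33.4
```

Emit:
{"method": "step_arm", "body": {"targets": [{"travel": [0.012, 0.025, 0], "angular": [0, 0, 0], "gripper": 0.5}, {"travel": [0.037, 0.08, 0], "angular": [0, 0, 0], "gripper": 0.5}, {"travel": [0.069, 0.15, 0], "angular": [0, 0, 0], "gripper": 0.5}, {"travel": [0.101, 0.22, 0], "angular": [0, 0, 0], "gripper": 0.5}, {"travel": [0.133, 0.29, 0], "angular": [0, 0, 0], "gripper": 0.5}, {"travel": [0.166, 0.36, 0], "angular": [0, 0, 0], "gripper": 0.5}, {"travel": [0.198, 0.43, 0], "angular": [0, 0, 0], "gripper": 0.5}, {"travel": [0.23, 0.5, 0], "angular": [0, 0, 0], "gripper": 0.5}, {"travel": [0.258, 0.56, 0], "angular": [0, 0, 0], "gripper": 0.5}, {"travel": [0.279, 0.605, 0], "angular": [0, 0, 0], "gripper": 0.5}]}}

```text
t: 19.9
tool_pos: [0.5929, 0.2102, 0.1455]
tool_rot: [-2.217, -2.221, 0.007]
contact_force: [0.6, 0.1, -0.9]
opening: 0.0605
grip_force: 33.3
```

Emit:
{"method": "step_arm", "body": {"targets": [{"travel": [0.009, 0.02, 0], "angular": [0, 0, 0], "gripper": 0.5}, {"travel": [0.009, 0.02, 0], "angular": [0, 0, 0], "gripper": 0.5}, {"travel": [0.009, 0.02, 0], "angular": [0, 0, 0], "gripper": 0.5}, {"travel": [0.009, 0.02, 0], "angular": [0, 0, 0], "gripper": 0.5}]}}

```text
t: 20.3
tool_pos: [0.5989, 0.2188, 0.1486]
tool_rot: [-2.222, -2.22, 0.003]
contact_force: [0.2, -0.0, -1.0]
opening: 0.0609
grip_force: 33.4
```

Emit:
{"method": "step_arm", "body": {"targets": [{"travel": [0, 0, -0.03], "angular": [0, 0, 0], "gripper": 0.5}, {"travel": [0, 0, -0.08], "angular": [0, 0, 0], "gripper": 0.5}, {"travel": [0, 0, -0.13], "angular": [0, 0, 0], "gripper": 0.5}, {"travel": [0, 0, -0.17], "angular": [0, 0, 0], "gripper": 0.5}, {"travel": [0, 0, -0.2], "angular": [0, 0, 0], "gripper": 0.5}, {"travel": [0, 0, -0.215], "angular": [0, 0, 0], "gripper": 0.5}, {"travel": [0, 0, -0.223], "angular": [0, 0, 0], "gripper": 0.5}, {"travel": [0, 0, -0.226], "angular": [0, 0, 0], "gripper": 0.5}, {"travel": [0, 0, -0.228], "angular": [0, 0, 0], "gripper": 0.5}, {"travel": [0, 0, -0.228], "angular": [0, 0, 0], "gripper": 0.5}]}}

```text
t: 21.3
tool_pos: [0.6004, 0.2205, 0.0137]
tool_rot: [2.22, 2.221, 0.003]
contact_force: [-0.4, -0.1, -1.0]
opening: 0.0608
grip_force: 33.4
```

Emit:
{"method": "step_arm", "body": {"targets": [{"travel": [0, 0, -0.001], "angular": [0, 0, 0], "gripper": 0.5}, {"travel": [0, 0, -0.002], "angular": [0, 0, 0], "gripper": 0.5}, {"travel": [0, 0, -0.003], "angular": [0, 0, 0], "gripper": 0.5}, {"travel": [0, 0, -0.003], "angular": [0, 0, 0], "gripper": 0.5}, {"travel": [0, 0, -0.003], "angular": [0, 0, 0], "gripper": 0.5}]}}

```text
t: 21.8
tool_pos: [0.5997, 0.2203, 0.0109]
tool_rot: [2.221, 2.222, 0.0]
contact_force: [0.6, 1.0, -1.5]
opening: 0.0605
grip_force: 33.5
```

Emit:
{"method": "step_arm", "body": {"targets": [{"travel": [0, 0, -0.001], "angular": [0, 0, 0], "gripper": 0.5}, {"travel": [0, 0, -0.002], "angular": [0, 0, 0], "gripper": 0.5}, {"travel": [0, 0, -0.002], "angular": [0, 0, 0], "gripper": 0.5}, {"travel": [0, 0, -0.002], "angular": [0, 0, 0], "gripper": 0.5}]}}

```text
t: 22.2
tool_pos: [0.5999, 0.2204, 0.0109]
tool_rot: [2.221, 2.222, 0.0]
contact_force: [-3.4, -0.7, 5.9]
opening: 0.0608
grip_force: 34.1
```

Emit:
{"method": "step_arm", "body": {"targets": [{"travel": [0, 0, 0], "angular": [0, 0, 0], "gripper": 0.8}, {"travel": [0, 0, 0], "angular": [0, 0, 0], "gripper": 0.9}, {"travel": [0, 0, 0], "angular": [0, 0, 0], "gripper": 0.9}, {"travel": [0, 0, 0], "angular": [0, 0, 0], "gripper": 0.9}, {"travel": [0, 0, 0.02], "angular": [0, 0, 0], "gripper": 0.9}, {"travel": [0, 0, 0.07], "angular": [0, 0, 0], "gripper": 0.9}, {"travel": [0, 0, 0.14], "angular": [0, 0, 0], "gripper": 0.9}, {"travel": [0, 0, 0.2], "angular": [0, 0, 0], "gripper": 1}, {"travel": [0, 0, 0.233], "angular": [0, 0, 0], "gripper": 1}]}}

```text
t: 23.1
tool_pos: [0.6016, 0.2208, 0.155]
tool_rot: [2.219, 2.219, 0.009]
contact_force: [0.5, -0.0, -0.4]
opening: 0.0858
grip_force: 0.0
```

Emit:
{"method": "step_arm", "body": {"targets": [{"travel": [-0.247, -0.381, 0], "angular": [0, 0, 0.6], "gripper": 1}, {"travel": [-0.247, -0.381, 0], "angular": [0, 0, 0.6], "gripper": 1}, {"travel": [-0.247, -0.381, 0], "angular": [0, 0, 0.6], "gripper": 1}, {"travel": [-0.247, -0.381, 0], "angular": [0, 0, 0.6], "gripper": 1}, {"travel": [-0.247, -0.381, 0], "angular": [0, 0, 0.6], "gripper": 1}, {"travel": [-0.247, -0.381, -0.02], "angular": [0, 0, 0.6], "gripper": 1}, {"travel": [-0.247, -0.381, -0.05], "angular": [0, 0, 0.6], "gripper": 1}, {"travel": [-0.247, -0.381, -0.05], "angular": [0, 0, 0.6], "gripper": 1}, {"travel": [-0.247, -0.381, -0.05], "angular": [0, 0, 0.6], "gripper": 1}]}}

```text
t: 24.0
tool_pos: [0.4516, -0.0083, 0.1201]
tool_rot: [1.641, 2.679, 0.0]
contact_force: [-0.3, 0.2, -0.0]
opening: 0.0857
grip_force: 0.0
```

Run:
```python
from station import ctrl
import cv2,numpy as np,pickle
im={n:ctrl.get_image(n) for n in("top","scene")};pickle.dump(im,open("im1.pkl","wb"))
a=cv2.resize(im["top"]["img"][110:290,180:460],(560,360),interpolation=cv2.INTER_CUBIC)[:,:]
s=cv2.resize(im["scene"]["img"][110:320,130:530],(560,294),interpolation=cv2.INTER_CUBIC)
cv2.imwrite("pics/mid.png",cv2.resize(np.vstack([a,s]),None,fx=.91,fy=.91)[:,:,::-1])
```

```text
(no output)
```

View pics/mid.png

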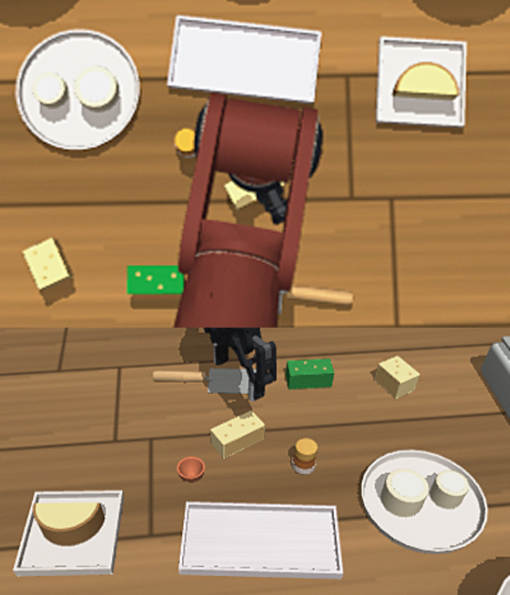

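The composite shows the half wheel flat in the square tray at (425,80), both rounds side by side in the dish at (50,90) and (96,86), and the jar and bowl untouched. The long bar is still waiting under the gripper. Now gripping it.

Emit:
{"method": "step_arm", "body": {"targets": [{"travel": [0, 0, -0.06], "angular": [0, 0, 0], "gripper": 1}, {"travel": [0, 0, -0.11], "angular": [0, 0, 0], "gripper": 1}, {"travel": [0, 0, -0.15], "angular": [0, 0, 0], "gripper": 1}, {"travel": [0, 0, -0.18], "angular": [0, 0, 0], "gripper": 1}, {"travel": [0, 0, -0.193], "angular": [0, 0, 0], "gripper": 1}, {"travel": [0, 0, -0.193], "angular": [0, 0, 0], "gripper": 1}, {"travel": [0, 0, -0.193], "angular": [0, 0, 0], "gripper": 1}]}}

```text
t: 24.8
tool_pos: [0.4526, -0.0083, 0.0048]
tool_rot: [1.639, 2.678, 0.001]
contact_force: [1.3, -0.2, 0.7]
opening: 0.0852
grip_force: 0.0
```

Emit:
{"method": "step_arm", "body": {"targets": [{"travel": [0, 0, 0], "angular": [0, 0, 0], "gripper": 0.25}, {"travel": [0, 0, 0], "angular": [0, 0, 0], "gripper": 0.25}, {"travel": [0, 0, 0], "angular": [0, 0, 0], "gripper": 0.25}, {"travel": [0, 0, 0], "angular": [0, 0, 0], "gripper": 0.25}, {"travel": [0, 0, 0], "angular": [0, 0, 0], "gripper": 0.25}, {"travel": [0, 0, 0], "angular": [0, 0, 0], "gripper": 0.25}, {"travel": [0, 0, 0], "angular": [0, 0, 0], "gripper": 0.25}, {"travel": [0, 0, 0], "angular": [0, 0, 0], "gripper": 0.25}]}}

```text
t: 25.6
tool_pos: [0.4522, -0.0085, 0.0044]
tool_rot: [1.641, 2.678, 0.001]
contact_force: [-1.6, 0.4, 5.1]
opening: 0.0398
grip_force: 32.1
```

Emit:
{"method": "step_arm", "body": {"targets": [{"travel": [0, 0, 0.02], "angular": [0, 0, 0], "gripper": 0.25}, {"travel": [0, 0, 0.06], "angular": [0, 0, 0], "gripper": 0.25}, {"travel": [0, 0, 0.12], "angular": [0, 0, 0], "gripper": 0.25}, {"travel": [0, 0, 0.18], "angular": [0, 0, 0], "gripper": 0.25}, {"travel": [0, 0, 0.23], "angular": [0, 0, 0], "gripper": 0.25}, {"travel": [0, 0, 0.243], "angular": [0, 0, 0], "gripper": 0.25}, {"travel": [0, 0, 0.243], "angular": [0, 0, 0], "gripper": 0.25}]}}

```text
t: 26.3
tool_pos: [0.452, -0.0084, 0.1504]
tool_rot: [1.64, 2.677, 0.001]
contact_force: [0.4, -0.7, -1.3]
opening: 0.0395
grip_force: 31.3
```

Emit:
{"method": "step_arm", "body": {"targets": [{"travel": [0.025, -0.004, 0], "angular": [0, 0, -0.06], "gripper": 0.25}, {"travel": [0.07, -0.012, 0], "angular": [0, 0, -0.18], "gripper": 0.25}, {"travel": [0.13, -0.023, 0], "angular": [0, 0, -0.33], "gripper": 0.25}, {"travel": [0.19, -0.033, 0], "angular": [0, 0, -0.48], "gripper": 0.25}, {"travel": [0.25, -0.044, 0], "angular": [0, 0, -0.63], "gripper": 0.25}, {"travel": [0.29, -0.051, 0], "angular": [0, 0, -0.73], "gripper": 0.25}, {"travel": [0.309, -0.054, 0], "angular": [0, 0, -0.77], "gripper": 0.25}, {"travel": [0.309, -0.054, 0], "angular": [0, 0, -0.77], "gripper": 0.25}, {"travel": [0.309, -0.054, 0], "angular": [0, 0, -0.77], "gripper": 0.25}]}}

```text
t: 27.2
tool_pos: [0.6351, -0.0404, 0.1466]
tool_rot: [-2.361, -2.067, 0.005]
contact_force: [0.3, -0.6, -1.2]
opening: 0.0393
grip_force: 31.2
```

Emit:
{"method": "step_arm", "body": {"targets": [{"travel": [0, 0, -0.03], "angular": [0, 0, 0], "gripper": 0.25}, {"travel": [0, 0, -0.08], "angular": [0, 0, 0], "gripper": 0.25}, {"travel": [0, 0, -0.13], "angular": [0, 0, 0], "gripper": 0.25}, {"travel": [0, 0, -0.17], "angular": [0, 0, 0], "gripper": 0.25}, {"travel": [0, 0, -0.2], "angular": [0, 0, 0], "gripper": 0.25}, {"travel": [0, 0, -0.215], "angular": [0, 0, 0], "gripper": 0.25}, {"travel": [0, 0, -0.223], "angular": [0, 0, 0], "gripper": 0.25}, {"travel": [0, 0, -0.226], "angular": [0, 0, 0], "gripper": 0.25}, {"travel": [0, 0, -0.228], "angular": [0, 0, 0], "gripper": 0.25}, {"travel": [0, 0, -0.228], "angular": [0, 0, 0], "gripper": 0.25}]}}

```text
t: 28.2
tool_pos: [0.6377, -0.0409, 0.0138]
tool_rot: [2.363, 2.068, 0.002]
contact_force: [0.1, -0.1, 0.5]
opening: 0.0392
grip_force: 31.2
```

Emit:
{"method": "step_arm", "body": {"targets": [{"travel": [0, 0, -0.001], "angular": [0, 0, 0], "gripper": 0.25}, {"travel": [0, 0, -0.002], "angular": [0, 0, 0], "gripper": 0.25}, {"travel": [0, 0, -0.003], "angular": [0, 0, 0], "gripper": 0.25}, {"travel": [0, 0, -0.003], "angular": [0, 0, 0], "gripper": 0.25}, {"travel": [0, 0, -0.003], "angular": [0, 0, 0], "gripper": 0.25}]}}

```text
t: 28.7
tool_pos: [0.6368, -0.0407, 0.0108]
tool_rot: [-2.364, -2.069, 0.0]
contact_force: [0.4, 0.4, -1.3]
opening: 0.0397
grip_force: 31.3
```

Emit:
{"method": "step_arm", "body": {"targets": [{"travel": [0, 0, -0.001], "angular": [0, 0, 0], "gripper": 0.25}, {"travel": [0, 0, -0.002], "angular": [0, 0, 0], "gripper": 0.25}, {"travel": [0, 0, -0.002], "angular": [0, 0, 0], "gripper": 0.25}, {"travel": [0, 0, -0.002], "angular": [0, 0, 0], "gripper": 0.25}]}}

```text
t: 29.1
tool_pos: [0.6368, -0.0407, 0.0095]
tool_rot: [-2.364, -2.069, 0.0]
contact_force: [1.3, 0.2, -0.5]
opening: 0.0392
grip_force: 31.3
```

Nearly touching. One more millimetre.

Emit:
{"method": "step_arm", "body": {"targets": [{"travel": [0, 0, -0.001], "angular": [0, 0, 0], "gripper": 0.25}, {"travel": [0, 0, -0.0015], "angular": [0, 0, 0], "gripper": 0.25}, {"travel": [0, 0, -0.0015], "angular": [0, 0, 0], "gripper": 0.25}, {"travel": [0, 0, -0.0015], "angular": [0, 0, 0], "gripper": 0.25}]}}

```text
t: 29.5
tool_pos: [0.6371, -0.0408, 0.0094]
tool_rot: [2.364, 2.069, 0.0]
contact_force: [-2.7, 0.2, 6.2]
opening: 0.0398
grip_force: 32.0
```

Emit:
{"method": "step_arm", "body": {"targets": [{"travel": [0, 0, 0], "angular": [0, 0, 0], "gripper": 0.55}, {"travel": [0, 0, 0], "angular": [0, 0, 0], "gripper": 0.65}, {"travel": [0, 0, 0], "angular": [0, 0, 0], "gripper": 0.65}, {"travel": [0, 0, 0], "angular": [0, 0, 0], "gripper": 0.65}, {"travel": [0, 0, 0.02], "angular": [0, 0, 0], "gripper": 0.65}, {"travel": [0, 0, 0.07], "angular": [0, 0, 0], "gripper": 0.65}, {"travel": [0, 0, 0.14], "angular": [0, 0, 0], "gripper": 0.8}, {"travel": [0, 0, 0.2], "angular": [0, 0, 0], "gripper": 1}, {"travel": [0, 0, 0.2345], "angular": [0, 0, 0], "gripper": 1}]}}

```text
t: 30.4
tool_pos: [0.6388, -0.0411, 0.1548]
tool_rot: [2.36, 2.065, 0.007]
contact_force: [0.4, 0.5, 0.7]
opening: 0.0854
grip_force: 0.0
```

Emit:
{"method": "step_arm", "body": {"targets": [{"travel": [-0.49, 0.5525, 0], "angular": [0, 0, -1], "gripper": 1}, {"travel": [-0.49, 0.5525, 0], "angular": [0, 0, -1], "gripper": 1}, {"travel": [-0.49, 0.5525, 0], "angular": [0, 0, -1], "gripper": 1}, {"travel": [-0.49, 0.5525, 0], "angular": [0, 0, -1], "gripper": 1}, {"travel": [-0.49, 0.5525, 0], "angular": [0, 0, -1], "gripper": 1}, {"travel": [-0.49, 0.5525, 0], "angular": [0, 0, -1], "gripper": 1}, {"travel": [-0.49, 0.5525, 0], "angular": [0, 0, -1], "gripper": 1}, {"travel": [-0.49, 0.5525, 0], "angular": [0, 0, -1], "gripper": 1}, {"travel": [-0.49, 0.5525, 0], "angular": [0, 0, -1], "gripper": 1}, {"travel": [-0.49, 0.5525, 0], "angular": [0, 0, -1], "gripper": 1}]}}

```text
t: 31.4
tool_pos: [0.3397, 0.2939, 0.1503]
tool_rot: [-2.971, -1.017, -0.001]
contact_force: [-0.2, -1.4, 0.1]
opening: 0.0852
grip_force: 0.0
```

Emit:
{"method": "step_arm", "body": {"targets": [{"travel": [0, 0, -0.02], "angular": [0, 0, -0.18], "gripper": 1}, {"travel": [0, 0, -0.05], "angular": [0, 0, -0.313], "gripper": 1}, {"travel": [0, 0, -0.05], "angular": [0, 0, -0.313], "gripper": 1}, {"travel": [0, 0, -0.05], "angular": [0, 0, -0.313], "gripper": 1}, {"travel": [0, 0, -0.05], "angular": [0, 0, -0.313], "gripper": 1}]}}

```text
t: 31.9
tool_pos: [0.3437, 0.2908, 0.1206]
tool_rot: [-3.076, -0.635, -0.003]
contact_force: [0.2, -0.9, -1.1]
opening: 0.0855
grip_force: 0.0
```

Emit:
{"method": "step_arm", "body": {"targets": [{"travel": [0, 0, -0.06], "angular": [0, 0, 0], "gripper": 1}, {"travel": [0, 0, -0.11], "angular": [0, 0, 0], "gripper": 1}, {"travel": [0, 0, -0.15], "angular": [0, 0, 0], "gripper": 1}, {"travel": [0, 0, -0.18], "angular": [0, 0, 0], "gripper": 1}, {"travel": [0, 0, -0.193], "angular": [0, 0, 0], "gripper": 1}, {"travel": [0, 0, -0.193], "angular": [0, 0, 0], "gripper": 1}, {"travel": [0, 0, -0.193], "angular": [0, 0, 0], "gripper": 1}]}}

```text
t: 32.6
tool_pos: [0.3439, 0.2913, 0.0049]
tool_rot: [-3.076, -0.634, -0.003]
contact_force: [0.7, 0.0, -0.1]
opening: 0.086
grip_force: 0.0
```

Emit:
{"method": "step_arm", "body": {"targets": [{"travel": [0, 0, 0], "angular": [0, 0, 0], "gripper": 0.3}, {"travel": [0, 0, 0], "angular": [0, 0, 0], "gripper": 0.3}, {"travel": [0, 0, 0], "angular": [0, 0, 0], "gripper": 0.3}, {"travel": [0, 0, 0], "angular": [0, 0, 0], "gripper": 0.3}, {"travel": [0, 0, 0], "angular": [0, 0, 0], "gripper": 0.3}, {"travel": [0, 0, 0], "angular": [0, 0, 0], "gripper": 0.3}, {"travel": [0, 0, 0], "angular": [0, 0, 0], "gripper": 0.3}, {"travel": [0, 0, 0], "angular": [0, 0, 0], "gripper": 0.3}]}}

```text
t: 33.4
tool_pos: [0.3435, 0.2912, 0.0045]
tool_rot: [-3.076, -0.634, -0.002]
contact_force: [-0.6, -0.3, 4.6]
opening: 0.0456
grip_force: 32.4
```

Emit:
{"method": "step_arm", "body": {"targets": [{"travel": [0, 0, 0.02], "angular": [0, 0, 0], "gripper": 0.3}, {"travel": [0, 0, 0.06], "angular": [0, 0, 0], "gripper": 0.3}, {"travel": [0, 0, 0.12], "angular": [0, 0, 0], "gripper": 0.3}, {"travel": [0, 0, 0.18], "angular": [0, 0, 0], "gripper": 0.3}, {"travel": [0, 0, 0.23], "angular": [0, 0, 0], "gripper": 0.3}, {"travel": [0, 0, 0.243], "angular": [0, 0, 0], "gripper": 0.3}, {"travel": [0, 0, 0.243], "angular": [0, 0, 0], "gripper": 0.3}]}}

```text
t: 34.1
tool_pos: [0.3433, 0.2911, 0.1505]
tool_rot: [-3.076, -0.634, -0.004]
contact_force: [0.0, -0.5, -0.4]
opening: 0.046
grip_force: 31.8
```

Emit:
{"method": "step_arm", "body": {"targets": [{"travel": [0.02, -0.016, 0], "angular": [0, 0, 0.05], "gripper": 0.3}, {"travel": [0.063, -0.05, 0], "angular": [0, 0, 0.16], "gripper": 0.3}, {"travel": [0.114, -0.09, 0], "angular": [0, 0, 0.29], "gripper": 0.3}, {"travel": [0.165, -0.13, 0], "angular": [0, 0, 0.42], "gripper": 0.3}, {"travel": [0.215, -0.17, 0], "angular": [0, 0, 0.55], "gripper": 0.3}, {"travel": [0.266, -0.21, 0], "angular": [0, 0, 0.68], "gripper": 0.3}, {"travel": [0.317, -0.25, 0], "angular": [0, 0, 0.81], "gripper": 0.3}, {"travel": [0.367, -0.29, 0], "angular": [0, 0, 0.94], "gripper": 0.3}, {"travel": [0.418, -0.33, 0], "angular": [0, 0, 1], "gripper": 0.3}, {"travel": [0.456, -0.36, 0], "angular": [0, 0, 1], "gripper": 0.3}]}}

```text
t: 35.1
tool_pos: [0.6161, 0.073, 0.1456]
tool_rot: [-2.598, -1.761, 0.007]
contact_force: [1.0, 0.6, -1.3]
opening: 0.0457
grip_force: 31.6
```

Emit:
{"method": "step_arm", "body": {"targets": [{"travel": [0.034, -0.028, 0], "angular": [0, 0, 0.1], "gripper": 0.3}, {"travel": [0.054, -0.044, 0], "angular": [0, 0, 0.22], "gripper": 0.3}, {"travel": [0.054, -0.044, 0], "angular": [0, 0, 0.313], "gripper": 0.3}, {"travel": [0.054, -0.044, 0], "angular": [0, 0, 0.313], "gripper": 0.3}, {"travel": [0.054, -0.044, 0], "angular": [0, 0, 0.313], "gripper": 0.3}, {"travel": [0.054, -0.044, 0], "angular": [0, 0, 0.313], "gripper": 0.3}]}}

```text
t: 35.7
tool_pos: [0.6479, 0.0487, 0.1479]
tool_rot: [-2.364, -2.067, 0.003]
contact_force: [0.9, -0.2, -2.2]
opening: 0.0454
grip_force: 31.6
```

Emit:
{"method": "step_arm", "body": {"targets": [{"travel": [0, 0, -0.03], "angular": [0, 0, 0], "gripper": 0.3}, {"travel": [0, 0, -0.08], "angular": [0, 0, 0], "gripper": 0.3}, {"travel": [0, 0, -0.13], "angular": [0, 0, 0], "gripper": 0.3}, {"travel": [0, 0, -0.17], "angular": [0, 0, 0], "gripper": 0.3}, {"travel": [0, 0, -0.2], "angular": [0, 0, 0], "gripper": 0.3}, {"travel": [0, 0, -0.215], "angular": [0, 0, 0], "gripper": 0.3}, {"travel": [0, 0, -0.223], "angular": [0, 0, 0], "gripper": 0.3}, {"travel": [0, 0, -0.226], "angular": [0, 0, 0], "gripper": 0.3}, {"travel": [0, 0, -0.228], "angular": [0, 0, 0], "gripper": 0.3}, {"travel": [0, 0, -0.228], "angular": [0, 0, 0], "gripper": 0.3}]}}

```text
t: 36.7
tool_pos: [0.6497, 0.0483, 0.0138]
tool_rot: [2.363, 2.068, 0.002]
contact_force: [-0.0, -0.1, -1.8]
opening: 0.0455
grip_force: 31.7
```

Emit:
{"method": "step_arm", "body": {"targets": [{"travel": [0, 0, -0.001], "angular": [0, 0, 0], "gripper": 0.3}, {"travel": [0, 0, -0.002], "angular": [0, 0, 0], "gripper": 0.3}, {"travel": [0, 0, -0.003], "angular": [0, 0, 0], "gripper": 0.3}, {"travel": [0, 0, -0.003], "angular": [0, 0, 0], "gripper": 0.3}, {"travel": [0, 0, -0.003], "angular": [0, 0, 0], "gripper": 0.3}]}}

```text
t: 37.2
tool_pos: [0.6488, 0.0484, 0.0108]
tool_rot: [-2.364, -2.069, 0.0]
contact_force: [0.0, -0.6, -1.7]
opening: 0.0455
grip_force: 31.7
```

Emit:
{"method": "step_arm", "body": {"targets": [{"travel": [0, 0, -0.001], "angular": [0, 0, 0], "gripper": 0.3}, {"travel": [0, 0, -0.002], "angular": [0, 0, 0], "gripper": 0.3}, {"travel": [0, 0, -0.002], "angular": [0, 0, 0], "gripper": 0.3}, {"travel": [0, 0, -0.002], "angular": [0, 0, 0], "gripper": 0.3}]}}

```text
t: 37.6
tool_pos: [0.6489, 0.0483, 0.0096]
tool_rot: [2.364, 2.069, 0.0]
contact_force: [-0.8, -0.4, -0.8]
opening: 0.0456
grip_force: 31.8
```

Emit:
{"method": "step_arm", "body": {"targets": [{"travel": [0, 0, -0.001], "angular": [0, 0, 0], "gripper": 0.3}, {"travel": [0, 0, -0.0015], "angular": [0, 0, 0], "gripper": 0.3}, {"travel": [0, 0, -0.0015], "angular": [0, 0, 0], "gripper": 0.3}, {"travel": [0, 0, -0.0015], "angular": [0, 0, 0], "gripper": 0.3}]}}

```text
t: 38.0
tool_pos: [0.6491, 0.0483, 0.0096]
tool_rot: [2.364, 2.069, 0.0]
contact_force: [-2.3, -0.5, 5.5]
opening: 0.0455
grip_force: 32.5
```

Emit:
{"method": "step_arm", "body": {"targets": [{"travel": [0, 0, 0], "angular": [0, 0, 0], "gripper": 0.6}, {"travel": [0, 0, 0], "angular": [0, 0, 0], "gripper": 0.67}, {"travel": [0, 0, 0], "angular": [0, 0, 0], "gripper": 0.67}, {"travel": [0, 0, 0], "angular": [0, 0, 0], "gripper": 0.67}, {"travel": [0, 0, 0.02], "angular": [0, 0, 0], "gripper": 0.67}, {"travel": [0, 0, 0.07], "angular": [0, 0, 0], "gripper": 0.67}, {"travel": [0, 0, 0.14], "angular": [0, 0, 0], "gripper": 0.8}, {"travel": [0, 0, 0.2], "angular": [0, 0, 0], "gripper": 1}, {"travel": [0, 0, 0.27], "angular": [0, 0, 0], "gripper": 1}]}}

```text
t: 38.9
tool_pos: [0.6484, 0.0484, 0.1724]
tool_rot: [-2.364, -2.068, 0.0]
contact_force: [0.3, -0.3, -1.4]
opening: 0.0854
grip_force: 0.0
```

Emit:
{"method": "step_arm", "body": {"targets": [{"travel": [-0.3, 0.55, 0.05], "angular": [0, 0, 0], "gripper": 1}, {"travel": [-0.3, 0.55, 0.05], "angular": [0, 0, 0], "gripper": 1}, {"travel": [-0.3, 0.55, 0.05], "angular": [0, 0, 0], "gripper": 1}, {"travel": [-0.3, 0.55, 0.05], "angular": [0, 0, 0], "gripper": 1}, {"travel": [-0.3, 0.55, 0.05], "angular": [0, 0, 0], "gripper": 1}, {"travel": [-0.3, 0.55, 0.05], "angular": [0, 0, 0], "gripper": 1}, {"travel": [-0.3, 0.55, 0.05], "angular": [0, 0, 0], "gripper": 1}, {"travel": [-0.3, 0.55, 0.05], "angular": [0, 0, 0], "gripper": 1}, {"travel": [-0.3, 0.55, 0.05], "angular": [0, 0, 0], "gripper": 1}, {"travel": [-0.3, 0.55, 0.05], "angular": [0, 0, 0], "gripper": 1}]}}

```text
t: 39.9
tool_pos: [0.4687, 0.3786, 0.2014]
tool_rot: [2.362, 2.07, 0.001]
contact_force: [0.9, -0.3, 0.2]
opening: 0.0855
grip_force: 0.0
```

Run:
```python
from station import ctrl
import cv2,numpy as np
im={n:ctrl.get_image(n) for n in("top","scene")}
a=cv2.resize(im["top"]["img"][110:290,180:460],(520,334),interpolation=cv2.INTER_CUBIC)
s=cv2.resize(im["scene"]["img"][120:320,130:530],(520,260),interpolation=cv2.INTER_CUBIC)
cv2.imwrite("pics/end.png",np.vstack([a,s])[:,:,::-1])
```

```text
(no output)
```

View pics/end.png

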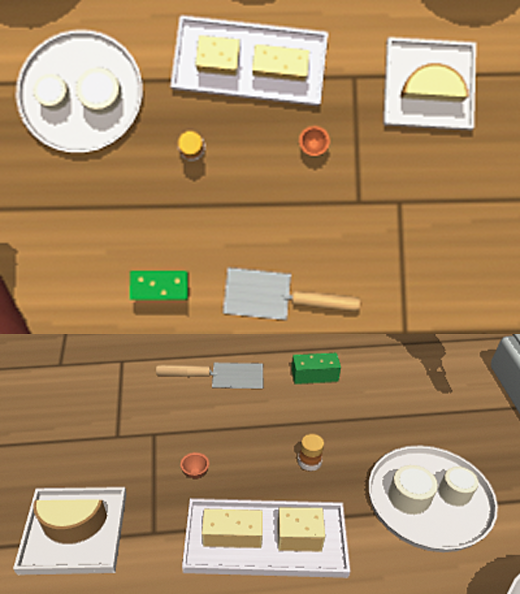

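The final picture shows all five cheeses flat in their trays: rounds at (50,91) and (97,88), bars at (217,54) and (281,60), half wheel at (435,82). The jar, bowl and green look-alike have not moved. Handing in.

```bash
python3 -c "
from station import ctrl
print(ctrl.finish_job())"
```

```text
the job is handed in; nothing more can be done
None
```

All five cheeses are in their trays, set down gently and lying flat in the last picture, with the jar, salt bowl and green look-alike left where they stood; the job is handed in at about 40 s, and the hand-in returned no verdict.

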